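# Hold a capped flacon under the bench press

### The arm

A 6-joint arm with a two-finger parallel gripper is mounted at the origin on the work surface. World frame = base frame: x ahead of the robot, y to its left, z up, the work surface at z = 0. Lengths are in m, angles in rad, forces in N, time in s.
With the tool pointing down it reaches from about 0.4 to 0.825 m from the base axis. Payload 7 kg.
Tool frame: the origin (TCP) lies at the very end of the fingers, on their centre line; the grasp point (between the pads) lies 19 mm behind it; z points along the fingers, y is the direction in which the jaws open and shut (so a half turn about z gives the same grasp; the last joint's range is limited). The gripper opens to 88 mm and grips with 3 to 60 N. Pads are 19 mm wide; open, the fingers measure 130 mm over their backs; the gripper's body (78 mm by 193 mm) begins 47 mm behind the grasp point.
Start: joints at [1.541, 0.359, 0.012, 0, -1.224, -0.288], TCP at [0.211, 0.641, 0.227] pointing down, gripper open.
Joint ranges: [-3.07, 3.07], [-1.43, 2.12], [-1.02, 1.25], [-3.03, 1.67], [-3.05, -0], [-3.03, 3.03]. Speed limits (rad/s): [2.39, 2.39, 3.01, 3.14, 3.14, 3.14].

### API

Orientations are given as [roll, pitch, yaw] about the fixed x, y, z axes, in that order (R = Rz(yaw) Ry(pitch) Rx(roll)).
In Python, from station import arm, eyes, job, outline_of gives the robot as it stands.
- The arm moves only by the tool apply_moves, never from a script. Its argument "moves" is a list of rows, each a list of 5 numbers: the opening, from -1 (shut) to 1 (fully open), then the shift along the tool's x, y, z in m, then the turn about the tool's z in rad. A call has 1 to 12 rows; each row shifts and turns the commanded pose from where the row before left it, along the tool's axes as they then stand; what a row does not reach is not made up. A row lasts 1/12 s, in which the tool goes at most 41.7 mm and 7.16 degrees, less where a joint would pass 70% of its speed; a pose out of reach is approached as far as the arm can. A call with a gripper value outside its range is refused whole. The fingers move at their own pace and stop on an object; "newtons" is the grip in N (left out, the last holds). Time passes only in rows, so rows that do not move let the fingers close. It gives the time, the measured TCP pose, the force and the opening at its end, in the units of the state.
- arm.get_state(): the state, without advancing time (a new reading comes with each control period).
- eyes.grab_frame(name): name is "scene" or "top" or "wrist"; returns a dict with "color" (420x560x3 uint8, red, green, blue), "z_map" (420x560 float32, m along the optical axis (not along the pixel's ray), 0 where there is no reading), "camera_matrix" (3x3 intrinsics, pixels), "extrinsics" (4x4, takes a point from camera to world coordinates). Camera axes: x right, y up, looking along -z (the intrinsics and any distortion apply to the point x, -y, -z); pixel columns grow to the right and rows downward; lengths in m; the calibration is good to about 2 mm. The wrist camera is an equidistant fisheye: a pixel r from the principal point sees the ray r / f radians off the axis. A picture is of the moment at which its call begins.
- job.job_done(): hands the job in, once; it reports no verdict.
Trained networks look in a picture, given as the dict that the camera call returned (one of the last four; its "shot" number tells which), for a name from the list of things; names that differ only in an ending like _2 or _b are one class to them, and where a whole thing is asked for, a point or a joint stands for the part that bears it (a point fixed in the world has none). Each returns a list of dicts, best first, with "score" (0 to 1); they miss things now and then, are a little off and sometimes report something else, mostly with a low value. They report only what shows in the picture. A call takes as long as a camera call. They do not tell look-alikes from the thing itself.
- outline_of(label, picture): "region" (420x560 bool, what is visible of it) and "extent" ([left, top, right, bottom] in pixels, round what is visible of it).
The state is a dict: "t": time; "q": joint angles; "qd": joint speeds; "joint_efforts": joint torques, N m; "eef_pos": TCP position; "ee_rot": TCP orientation; "force": force on the tool from outside, world axes, zero at the start; "moment": the same for the moment, N m; "width": finger opening in m.
Only numpy, scipy, OpenCV 4.12 (cv2) and the standard library are available. Lean on these libraries where they do the work, as an engineer would, in place of code of your own. Each camera call takes 0.05 s, during which the arm holds its last target.

### The job

Stand the small round flacon upright in the ring nest on the press's slide, then push the slide fully home (it has an upright post to push or hold), so that the flacon stands under the ram. Then bring the press lever down until it is level (horizontal), not clearly past level, and keep holding it there so that the ram keeps pressing on the flacon's cap: the job finishes with you still holding the lever down, not letting it spring back. Leave the square flacon, the jar and the label roll where they stand.

Things in the scene. Friction and masses are not known exactly. Their poses are not given: they have to be found in the camera images.
- press: Blue and grey bench hand press, fixed to the table; its place and yaw vary. Origin on the table top straight under the ram's axis. Its x axis points to the column at the back (45 by 50 mm, centred at x +100 mm); its y axis is the direction in which the slide is pushed home. The head is 58 mm wide in y, from x -20 to +122 mm, z 158 to 230 mm, over the ram. A grey guide bed 70 mm wide and up to 29 mm high runs along y from -300 to +70 mm.
- nest_floor (a point): Centre of the floor of the ring nest on the slide, i.e. where the flacon's underside centre goes. The floor is 32 mm above the table; the black ring around it has inner diameter 48 mm, outer 56 mm, and stands 10 mm above that floor. Axes parallel to the press's. With the slide fully home it lies on the ram's axis; fully out it is 130 mm from there towards the press's -y. The slide is a 56 mm wide aluminium plate in the guide bed.
- slide_post (a point): On the axis of the slide's upright steel post (16 mm diameter, 50 mm tall above the slide's plate, its top 82 mm above the table), 22 mm below the post's top. The post stands 125 mm from the nest's centre, towards the press's -y, and moves with the slide.
- slide (a joint): Slide position in m along the press's +y: 0 fully out, 0.130 fully home against the stop (starts at 0 to 0.03). It slides with about 1.5 N of friction and stays where it is left.
- lever_grip (a point): Point on the axis of the lever's black round grip (26 mm diameter, from 122 to 218 mm from the pivot), 170 mm from the pivot axis. The lever is a straight bar that reaches from the head towards the press's -x (towards the robot) and slopes upwards at rest; its grip can be pinched from above across its sides. Thinner steel rod (14 mm) nearer the pivot.
- lever_pivot (a point): The lever's pivot: on the press head, 205 mm above the table, 20 mm from the ram's axis towards the column. The lever turns about the press's y axis through this point.
- lever (a joint): Lever angle in rad: 0 at rest, when it slopes up 0.6 rad (34 degrees) above level; grows as it is brought down; 0.60 is level; the stop is at 0.95. A spring returns it to rest: bringing the grip down takes about 4 N at first and about 9 N at level with a flacon under the ram. The ram goes down 40 mm per rad.
- pad: Origin: centre of the underside of the ram's black pad (30 mm diameter), facing down, 131 mm above the table at rest. The pad is sprung in the ram (1.5 N/mm): it meets the cap of a flacon in the nest at a lever angle near 0.48 and is squeezed by about 5 mm when the lever is level.
- flacon: The flacon to press: round, amber glass, 40 mm diameter, straight sides up to 56 mm, with a 22 mm diameter aluminium cap on top, 80 mm tall in all, about 0.12 kg. Origin at the centre of its underside, z up. Stands on the table, in one of three places shared with the next two things.
- square_flacon: Bystander: rectangular amber glass flacon 30 by 44 mm, 104 mm tall with its aluminium cap. Origin at the centre of its underside.
- jar: Bystander: low round aluminium jar, 54 mm diameter, 46 mm tall. Origin at the centre of its underside.
- label_roll: Bystander: roll of paper labels, 90 mm diameter with a 40 mm hole, 35 mm tall, lying flat. Origin at the centre of its underside.
Not all that is in view belongs to the job. Leave any green look-alike of the flacon alone.

How it is judged:
On the way, in this order (a step that is already met when the one before it is completed fails the run):
1. the round flacon stands upright on the floor of the ring nest, the slide still out (horizontal distance between flacon and nest_floor below 0.008 m and z of flacon in the frame of nest_floor below 0.003 m and angle between flacon's own z axis and vertical below 0.08 rad and value of joint slide below 0.06 m), for 0.2 s.
2. the slide is fully home with the flacon standing in its nest, the lever not yet down (horizontal distance between flacon and nest_floor below 0.008 m and z of flacon in the frame of nest_floor below 0.003 m and angle between flacon's own z axis and vertical below 0.08 rad and value of joint slide above 0.122 m and value of joint lever below 0.35 rad), for 0.2 s.
At the end, for the whole second after the job is handed in: Through the last second the robot presses the lever (over 1.5 N) within 0.10 rad of level, the pad presses the flacon (over 2 N), the slide is within 8 mm of its stop, and the flacon stands upright and still on the nest floor, within 8 mm of its centre, untouched by the robot (horizontal distance between flacon and nest_floor below 0.008 m and z of flacon in the frame of nest_floor below 0.003 m and angle between flacon's own z axis and vertical below 0.08 rad and value of joint slide above 0.122 m and value of joint lever between 0.5 and 0.7 rad and contact force between any of the fingers, the arm and lever above 1.5 N and contact force between pad and flacon above 2 N and linear speed of flacon below 0.02 m/s and contact force between each of the arm, the fingers and flacon below 0.5 N); the arm keeps its last pose, push and grip.
It fails at once if the lever is pulled well past level (more than 0.2 rad), overloading the cap (value of joint lever above 0.8 rad).
It fails at once if the square flacon is pushed or lifted more than 30 mm away or knocked over (distance of square_flacon from where it was at the start of the episode above 0.03 m or angle between square_flacon's own z axis and vertical above 0.5 rad).
It fails at once if the jar is pushed or lifted more than 30 mm away or knocked over (distance of jar from where it was at the start of the episode above 0.03 m or angle between jar's own z axis and vertical above 0.5 rad).
It fails at once if the label roll is pushed or lifted more than 30 mm away or knocked over (distance of label_roll from where it was at the start of the episode above 0.03 m or angle between label_roll's own z axis and vertical above 0.5 rad).
It also fails if it takes over 58 s, if anything falls off the work surface, if the arm or the gripper's body presses on something with over 40 N, if the wrist force passes 120 N, or if a joint passes its speed limit or range.

## Working session

There is one attempt and no reset: what is moved stays moved. The work goes in short steps, Python scripts to look and compute and a tool call to move; the robot and the scene stay as the last step left them, time stands still between calls to the robot, and variables do not carry over. Pictures are saved under pics/ and viewed, and the job is handed in when it is done.

Besides the shell and the picture viewer there is one more tool, called after ">>>" by a JSON object that holds its "method" and its "body". apply_moves: Moves the arm, as the interface text tells. Its arguments: {"type":"object","properties":{"moves":{"type":"array","items":{"type":"array","items":{"type":"number"}}},"newtons":{"type":"number"}},"required":["moves"]}

```bash
mkdir -p pics; ls
cat > h.py <<'E'
import numpy as np, cv2
from station import arm, eyes, job, outline_of
def save(p,n,crop=None,s=1):
    c=p["color"][:,:,::-1]
    if crop: c=c[crop[1]:crop[3],crop[0]:crop[2]]
    c=cv2.resize(np.ascontiguousarray(c),None,fx=s,fy=s,interpolation=cv2.INTER_CUBIC); cv2.imwrite("pics/"+n,c)
def pts(p,mask=None):
    "world points for pinhole cams"
    z=p["z_map"];K=p["camera_matrix"];T=p["extrinsics"]
    v,u=np.nonzero((z>0)&(mask if mask is not None else True))
    d=z[v,u]
    P=np.stack([(u-K[0,2])/K[0,0]*d,-(v-K[1,2])/K[1,1]*d,-d],1)
    return P@T[:3,:3].T+T[:3,3]
E
python3 - <<'E'
from h import *
s=arm.get_state();print(s)
for n in["scene","top"]:
    p=eyes.grab_frame(n);save(p,n+"0.png");print(n,p["camera_matrix"],p["extrinsics"],[k for k in p])
    for l in["flacon","press","slide_post","lever_grip","square_flacon","jar","label_roll","nest_floor","pad"]:
        try:
            for r in outline_of(l,p)[:3]:
                w=pts(p,r["region"]);print(n,l,round(r["score"],2),r["extent"],np.median(w,0).round(3) if len(w) else None,w.max(0).round(3)if len(w) else None)
        except Exception as e:print(l,e)
E
```

```text
pics
{'t': 0.0, 'q': array([ 1.54108767e+00,  3.59413541e-01,  1.10642587e-02, -3.58922499e-04,
       -1.22412703e+00, -2.88100144e-01]), 'qd': array([-0.00035007, -0.00055969,  0.00010611, -0.00238891,  0.00086528,
        0.000762  ]), 'joint_efforts': array([-9.65349027e-04, -5.82712734e+01,  2.93055135e+01,  6.99697718e+00,
        6.87709486e-03, -1.58548964e-04]), 'eef_pos': array([0.21079739, 0.6407155 , 0.22560624]), 'ee_rot': array([ 3.13988604e+00, -1.53880748e-04, -3.17930906e-01]), 'force': array([ 0.50482055, -0.62499515,  0.67157492]), 'moment': array([-0.01614196,  0.02448687,  0.01034703]), 'width': 0.08733423910500372}
scene [[404.21564006   0.         277.86308227]
 [  0.         404.21564006 209.00405014]
 [  0.           0.           1.        ]] [[ 0.30910823 -0.67106593  0.67388621  1.15828298]
 [ 0.95091387  0.22901078 -0.20812707 -0.20440536]
 [-0.01466022  0.70514153  0.70891502  0.84483897]
 [ 0.          0.          0.          1.        ]] ['color', 'z_map', 'camera_matrix', 'extrinsics', 'shot']
scene flacon 0.92 [234.1, 224.6, 250.1, 247.0] [ 0.461 -0.0
[... 1909 characters left out ...]
, 358.8, 229.9] [0.62  0.024 0.032] [0.77  0.133 0.337]
top slide_post 0.69 [277.7, 182.0, 344.0, 205.5] [ 0.609 -0.104  0.033] [ 0.643 -0.011  0.086]
top lever_grip 0.91 [235.5, 157.7, 260.9, 231.9] [0.544 0.061 0.279] [0.664 0.113 0.337]
top square_flacon 0.7 [386.9, 236.9, 410.3, 256.3] [ 0.464 -0.339  0.081] [ 0.483 -0.324  0.111]
top square_flacon 0.25 [236.9, 157.6, 256.4, 233.6] [0.534 0.061 0.291] [0.661 0.091 0.337]
top jar 0.66 [347.9, 239.2, 365.9, 255.2] [ 0.459 -0.23   0.046] [ 0.485 -0.207  0.053]
top label_roll 0.74 [139.2, 225.2, 176.7, 254.7] [0.464 0.329 0.035] [0.51  0.38  0.043]
top nest_floor 0.76 [277.0, 183.2, 345.4, 204.5] [ 0.609 -0.104  0.033] [ 0.647 -0.011  0.086]
```

Run:
```python
from h import *
p=eyes.grab_frame("scene");save(p,"s1.png",(110,120,400,340),2.7);save(p,"s1c.png",(170,200,310,320),5)
p=eyes.grab_frame("top");save(p,"t1.png",(130,110,430,300),2.6);save(p,"t1c.png",(220,130,360,300),4)
```

```text
(no output)
```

View pics/s1.png

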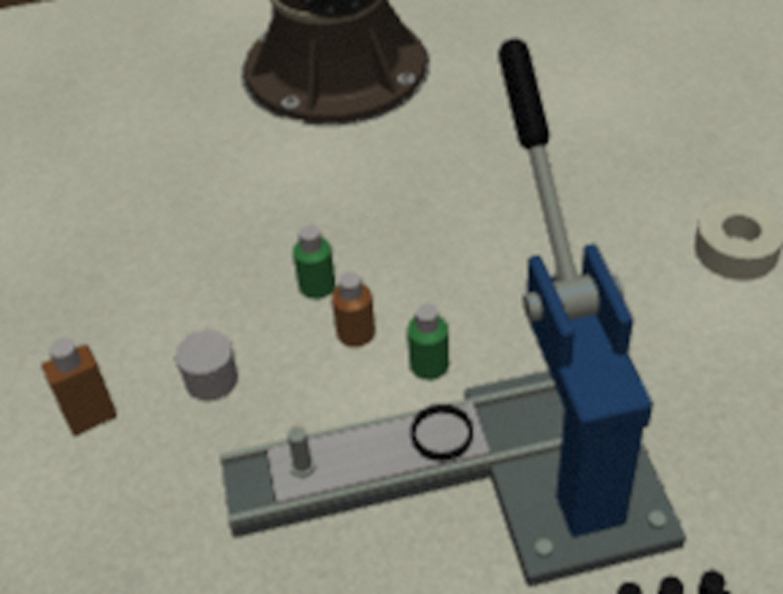

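View pics/t1c.png

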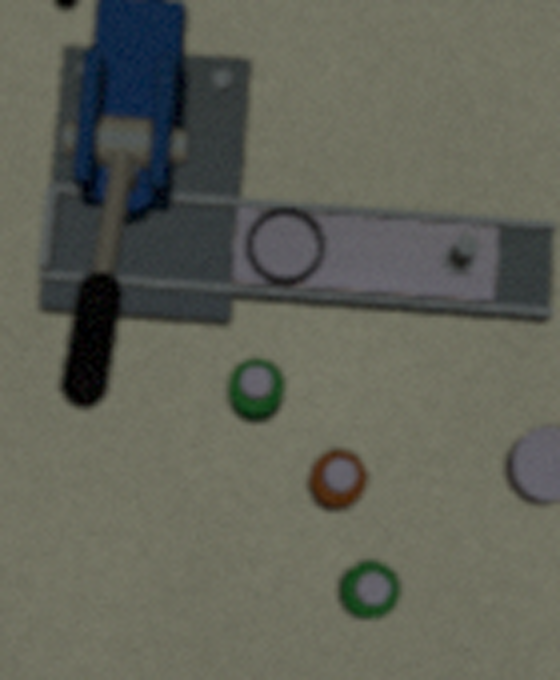

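View pics/s1c.png

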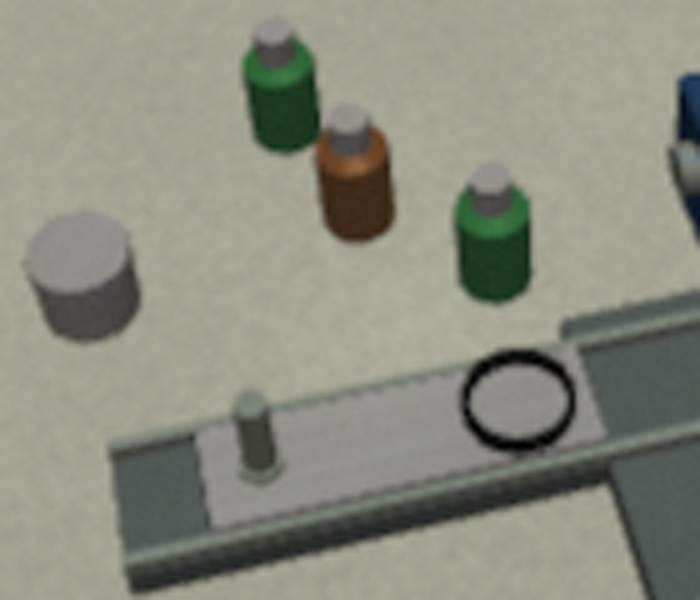

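The round ones in the scene view are green at (226,217), amber at (240,235) and green at (268,248). The amber one is the flacon: both crops show round amber glass with an aluminium cap, and the greens are look-alikes. Next I'll measure positions.

```bash
cat > meas.py <<'E'
from h import *
def pc(p):
    z=p["z_map"];return pts(p),p["color"][z>0].astype(int)
def circ(P):
    A=np.c_[2*P[:,:2],np.ones(len(P))];b=(P[:,:2]**2).sum(1);x=np.linalg.lstsq(A,b,rcond=None)[0];return x[:2],np.sqrt(x[2]+x[:2]@x[:2])
E
python3 - <<'E'
from meas import *
for n in["scene","top"]:
    p=eyes.grab_frame(n);P,C=pc(p)
    def near(x,y,r,z0,z1):return (np.hypot(P[:,0]-x,P[:,1]-y)<r)&(P[:,2]>z0)&(P[:,2]<z1)
    for nm,(x,y) in dict(amber=(.453,-.087),g1=(.515,-.03),g2=(.385,-.1),sq=(.475,-.345)).items():
        m=near(x,y,.04,.072,.12);Q=P[m]
        print(n,nm,len(Q),Q.mean(0).round(4),Q[:,:2].min(0).round(3),Q[:,:2].max(0).round(3))
        m=near(x,y,.04,.01,.056);Q=P[m]
        if len(Q)>10:print('   body circle',circ(Q))
    # post
    m=near(.61,-.13,.07,.074,.09);Q=P[m];print(n,'post',len(Q),Q.mean(0).round(4))
    m=near(.61,-.02,.06,.03,.055)&(C.sum(1)<90);Q=P[m];print(n,'ring',len(Q),Q.mean(0).round(4),circ(Q))
    # slide plate
    m=near(.61,-.09,.09,.027,.037)&(C.min(1)>105);Q=P[m];print('plate',len(Q),Q[:,2].mean(), cv2.minAreaRect(Q[:,:2].astype(np.float32)))
    m=(P[:,0]>.45)&(P[:,1]>-.2)&(P[:,1]<.2)&(P[:,2]>.015)&(P[:,2]<.036)&(P[:,0]<.75)&(P[:,0]>.55);Q=P[m];print('bed',len(Q),cv2.minAreaRect(Q[:,:2].astype(np.float32)))
    m=(P[:,2]>.2)&(P[:,0]>.4)&(C.sum(1)<90)&(P[:,1]<.2);Q=P[m];print('grip',len(Q),Q.mean(0).round(4),Q.min(0).round(3),Q.max(0).round(3));
    c=Q-Q.mean(0);print(np.linalg.svd(c,full_matrices=False)[2][0])
    b=(C[:,2]>C[:,0]*1.8)&(P[:,2]>.1);Q=P[b];print('blue',len(Q),cv2.minAreaRect(Q[:,:2].astype(np.float32)),Q[:,2].max())
    np.save(n+'P.npy',P);np.save(n+'C.npy',C)
E
```

```text
scene amber 57 [ 0.4505 -0.0921  0.0783] [ 0.439 -0.103] [ 0.46  -0.081]
   body circle (array([ 0.4501327 , -0.09200806]), np.float64(0.01812265502045085))
scene g1 58 [ 0.5133 -0.0341  0.0783] [ 0.501 -0.044] [ 0.522 -0.024]
   body circle (array([ 0.51218427, -0.03418145]), np.float64(0.018670278417342766))
scene g2 50 [ 0.3758 -0.1151  0.0784] [ 0.364 -0.125] [ 0.386 -0.104]
   body circle (array([ 0.37447192, -0.11468145]), np.float64(0.018213006384318695))
scene sq 267 [ 0.4745 -0.3542  0.0877] [ 0.452 -0.378] [ 0.49  -0.332]
   body circle (array([ 0.47207027, -0.35474155]), np.float64(0.016980275309130856))
scene post 44 [ 0.6099 -0.1782  0.0808]
scene ring 81 [ 0.6174 -0.0527  0.0409] (array([ 0.61707067, -0.0525577 ]), np.float64(0.025914064167083223))
plate 1267 0.031370830247054705 ((0.6121811866760254, -0.0921965166926384), (0.17266832292079926, 0.06911155581474304), 86.95124816894531)
bed 4073 ((0.6564104557037354, -0.04087980091571808), (0.3180845081806183, 0.186767116189003), 89.93363952636719)
grip 584 [0.5594 0.0527 0.2787] [0.47  0.019 0.2  ] [0.694 0.071 0.334]
[ 
[... 714 characters left out ...]
 (array([ 0.46633232, -0.34479388]), np.float64(0.019052886826230003))
top post 28 [ 0.6057 -0.1711  0.082 ]
top ring 1 [ 0.5867 -0.0431  0.0454] (array([ 0.17033552, -0.01251881]), np.float64(0.4175237012547527))
plate 0 nan ((0.0, 0.0), (0.0, 0.0), 0.0)
bed 3122 ((0.6545999646186829, -0.0360112339258194), (0.3301125466823578, 0.18760117888450623), 89.02465057373047)
grip 390 [0.5274 0.0603 0.2947] [0.461 0.026 0.2  ] [0.688 0.082 0.338]
[-0.82705562  0.04288064  0.56048216]
blue 1033 ((0.4453452527523041, 0.16688308119773865), (0.6183366179466248, 0.6317967176437378), 76.08464050292969) 0.33451523563982133<stdin>:14: RuntimeWarning: Mean of empty slice.
  ret = ret.dtype.type(ret / rcount)
```

>>> {"method": "apply_moves", "body": {"moves": [[1,0,0,-0.03,0.115],[1,0,0,-0.03,0.115],[1,0,0,-0.03,0.115],[1,0,0,-0.03,0.115],[1,0,0,-0.03,0.115],[1,0,0,-0.03,0.115],[1,0,0,0,0.115],[1,0,0,0,0.115],[1,0,0,0,0.115],[1,0,0,0,0.115],[1,0,0,0,0.115],[1,0,0,0,0.115]], "newtons": 15}}

```text
t: 2.2
eef_pos: [0.2109, 0.6411, 0.4066]
ee_rot: [3.142, -0.0, -1.704]
force: [0.5, -0.3, 0.7]
width: 0.0879
```

>>> {"method": "apply_moves", "body": {"moves": [[1,0,0,0,0.115],[1,0,0,0,0.115],[1,0,0,0,0.115],[1,0,0,0,0.115],[1,0,0,0,0.115],[1,0,0,0,0.115],[1,0,0,0,0.115],[1,0,0,0,0.115],[1,0,0,0,0]]}}

```text
t: 2.95
eef_pos: [0.2109, 0.6412, 0.4065]
ee_rot: [-3.142, -0.0, -2.623]
force: [-0.2, 0.6, 0.5]
width: 0.0875
```

>>> {"method": "apply_moves", "body": {"moves": [[1,-0.0032,-0.0346,0,0],[1,-0.0032,-0.0346,0,0],[1,-0.0032,-0.0346,0,0],[1,-0.0032,-0.0346,0,0],[1,-0.0032,-0.0346,0,0],[1,-0.0032,-0.0346,0,0],[1,-0.0032,-0.0346,0,0],[1,-0.0032,-0.0346,0,0],[1,-0.0032,-0.0346,0,0],[1,-0.0032,-0.0346,0,0],[1,-0.0032,-0.0346,0,0],[1,-0.0032,-0.0346,0,0]]}}

```text
t: 3.95
eef_pos: [0.4525, 0.2993, 0.407]
ee_rot: [3.141, 0.001, -2.613]
force: [0.7, 1.4, 0.6]
width: 0.0875
```

>>> {"method": "apply_moves", "body": {"moves": [[1,0.0161,-0.0281,0,0],[1,0.0161,-0.0281,0,0],[1,0.0161,-0.0281,0,0],[1,0.0161,-0.0281,0,0],[1,0.0161,-0.0281,0,0],[1,0.0161,-0.0281,0,0],[1,0.0161,-0.0281,0,0],[1,0.0161,-0.0281,0,0],[1,0.0161,-0.0281,0,0],[1,0.0161,-0.0281,0,0],[1,0.0161,-0.0281,0,0],[1,0.0161,-0.0281,0,0]]}}

```text
t: 4.95
eef_pos: [0.4527, -0.0893, 0.407]
ee_rot: [-3.141, 0.001, -2.613]
force: [0.7, 0.9, -0.2]
width: 0.0877
```

>>> {"method": "apply_moves", "body": {"moves": [[1,0,0,0.04,0],[1,0,0,0.04,0],[1,0,0,0.04,0],[1,0,0,0.04,0],[1,0,0,0.04,0],[1,0,0,0,0]]}}

```text
t: 5.45
eef_pos: [0.4483, -0.0881, 0.1998]
ee_rot: [3.136, -0.01, -2.616]
force: [-1.8, 0.1, -1.1]
width: 0.0877
```

Run:
```python
from meas import *
s=arm.get_state();print(s['t'],s['eef_pos'],s['ee_rot'],s['q'])
p=eyes.grab_frame("wrist");save(p,"w1.png",None,1.4);print(p["camera_matrix"],p["extrinsics"])
for r in outline_of("flacon",p)[:4]:print(r["score"],r["extent"],np.median(p["z_map"][r["region"]]))
for l in["nest_floor","slide_post"]:
  for r in outline_of(l,p)[:2]:print(l,r["score"],r["extent"])
```

```text
5.45 [ 0.44827603 -0.08809551  0.19980689] [ 3.13594721 -0.00994684 -2.61563663] [ 0.23686254  0.02086809 -0.47837781 -0.00291608 -1.08269563 -1.28034907]
[[325.1922621    0.         280.2554325 ]
 [  0.         325.1922621  206.87129583]
 [  0.           0.           1.        ]] [[-0.50157086 -0.83873271 -0.21202384  0.39129871]
 [ 0.86510506 -0.48500347 -0.12792527 -0.12273877]
 [ 0.00446281 -0.24758648  0.96885552  0.35841726]
 [ 0.          0.          0.          1.        ]]
0.86 [283.2, 240.6, 311.4, 293.4] 0.34408996
0.83 [279.6, 94.1, 322.0, 134.8] 0.28649312
0.72 [259.2, 168.5, 298.7, 216.5] 0.30523944
nest_floor 0.91 [132.7, 241.3, 267.2, 326.9]
slide_post 0.58 [132.6, 241.7, 272.3, 327.3]
```

View pics/w1.png

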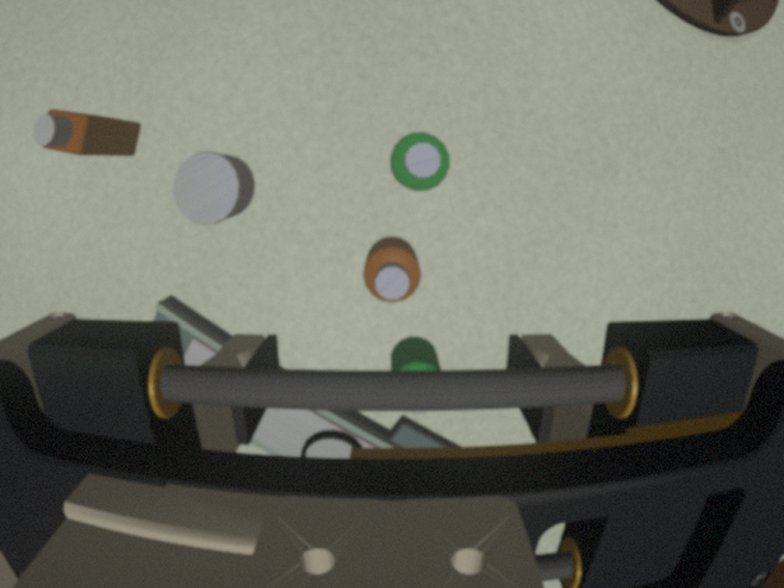

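The wrist view shows the amber flacon at (391,270) in the enlarged picture, centred between the fingers, with greens at (420,160) and (413,360). I'll work out the cap position through the fisheye model.

```bash
cat >> meas.py <<'E'
def wpts(p,mask):
    K=p["camera_matrix"];T=p["extrinsics"];z=p["z_map"]
    v,u=np.nonzero(mask&(z>0));d=z[v,u]
    dx=u-K[0,2];dy=v-K[1,2];r=np.hypot(dx,dy)+1e-9;th=r/K[0,0]
    rho=d*np.tan(th)
    P=np.stack([dx/r*rho,-dy/r*rho,-d],1)
    return P@T[:3,:3].T+T[:3,3],v,u
E
python3 - <<'E'
from meas import *
p=eyes.grab_frame("wrist")
m=np.zeros((420,560),bool);m[60:310,90:400]=True
P,v,u=wpts(p,m);C=p["color"][v,u].astype(int)
def near(x,y,r,z0,z1):return (np.hypot(P[:,0]-x,P[:,1]-y)<r)&(P[:,2]>z0)&(P[:,2]<z1)
for nm,(x,y) in dict(amber=(.45,-.089),g2=(.375,-.112),).items():
    Q=P[near(x,y,.03,.074,.09)];print(nm,len(Q),Q.mean(0).round(4),Q.min(0).round(3),Q.max(0).round(3))
    Q=P[near(x,y,.035,.01,.056)];print(circ(Q))
Q=P[near(x,y,.3,-.02,.012)];print('table',Q[:,2].mean())
Q=P[near(.62,-.05,.06,.025,.055)&(C.sum(1)<90)];print(len(Q),Q.mean(0))
s=arm.get_state();print(s['t'],s['eef_pos'],s['ee_rot'])
E
```

```text
amber 451 [ 0.4474 -0.089   0.0796] [ 0.437 -0.099  0.075] [ 0.458 -0.078  0.082]
(array([ 0.44776739, -0.0887165 ]), np.float64(0.018648483721848123))
g2 468 [ 0.373  -0.1112  0.0797] [ 0.362 -0.122  0.074] [ 0.384 -0.1    0.082]
(array([ 0.37281611, -0.11110856]), np.float64(0.018716491359072635))
table -4.170888426158223e-05
0 [nan nan nan]
5.7 [ 0.45514982 -0.08757375  0.20947123] [-3.13953744  0.00401555 -2.61620299]<stdin>:10: RuntimeWarning: Mean of empty slice.
  ret = um.true_divide(
```

>>> {"method": "apply_moves", "body": {"moves": [[1,0.0074,0.0027,0,0],[1,0,0,0.03,0],[1,0,0,0.03,0],[1,0,0,0.03,0],[1,0,0,0.03,0],[1,0,0,0.025,0],[1,0,0,0.02,0],[1,0,0,0.0135,0],[1,0,0,0.005,0],[1,0,0,0,0],[1,0,0,0,0]]}}

```text
t: 6.62
eef_pos: [0.4463, -0.089, 0.0242]
ee_rot: [-3.141, 0.001, -2.617]
force: [0.3, 0.3, 0.2]
width: 0.0876
```

>>> {"method": "apply_moves", "body": {"moves": [[-1,0,0,0,0],[-1,0,0,0,0],[-1,0,0,0,0],[-1,0,0,0,0],[-1,0,0,0,0],[-1,0,0,0,0],[-1,0,0,0,0],[-1,0,0,0,0],[-1,0,0,0,0],[-1,0,0,0,0]], "newtons": 15}}

```text
t: 7.45
eef_pos: [0.4455, -0.0892, 0.0231]
ee_rot: [-3.142, -0.0, -2.618]
force: [0.2, 0.2, 0.9]
width: 0.0398
```

>>> {"method": "apply_moves", "body": {"moves": [[-1,0,0,-0.01,0],[-1,0,0,-0.025,0],[-1,0,0,-0.03,0],[-1,0,0,-0.03,-0.11],[-1,0,0,-0.03,-0.11],[-1,0,0,0,-0.11],[-1,0,0,0,-0.11],[-1,0,0,0,-0.11],[-1,0,0,0,-0.11],[-1,0,0,0,-0.11],[-1,0,0,0,-0.11],[-1,0,0,0,-0.11]]}}

```text
t: 8.45
eef_pos: [0.445, -0.0891, 0.1477]
ee_rot: [3.141, 0.0, -1.623]
force: [0.3, 0.6, -1.6]
width: 0.0397
```

>>> {"method": "apply_moves", "body": {"moves": [[-1,0,0,0,0],[-1,0,0,0,0]]}}

```text
t: 8.62
eef_pos: [0.4451, -0.0892, 0.1478]
ee_rot: [3.141, -0.0, -1.631]
force: [0.3, 0.6, -1.3]
width: 0.0395
```

>>> {"method": "apply_moves", "body": {"moves": [[-1,-0.0061,-0.0206,0,0],[-1,-0.0061,-0.0206,0,0],[-1,-0.0061,-0.0206,0,0],[-1,-0.0061,-0.0206,0,0],[-1,-0.0061,-0.0206,0,0],[-1,-0.0061,-0.0206,0,0],[-1,-0.0061,-0.0206,0,0],[-1,-0.0061,-0.0206,0,0],[-1,0,0,0,0],[-1,0,0,0,0],[-1,0,0,0,0]]}}

```text
t: 9.53
eef_pos: [0.6121, -0.0499, 0.1474]
ee_rot: [3.14, -0.0, -1.63]
force: [0.0, 0.1, -1.4]
width: 0.0397
```

```bash
cat > look.py <<'E'
from meas import *
import sys
t=sys.argv[1]
s=arm.get_state();print(s['t'],s['eef_pos'],s['ee_rot'],s['force'],s['width'])
p=eyes.grab_frame("wrist");save(p,f"w{t}.png",None,1.4)
q=eyes.grab_frame("scene");save(q,f"s{t}.png",(170,110,370,290),4)
r=eyes.grab_frame("top");save(r,f"t{t}.png",(210,120,370,270),4)
np.savez(f"f{t}.npz",**{a+k:v for a,f in zip("wst",(p,q,r)) for k,v in f.items()})
E
python3 look.py 2
```

```text
9.5333 [ 0.6120525  -0.04988853  0.14735366] [ 3.14004484e+00 -2.05078631e-04 -1.63013072e+00] [ 1.10041177e-03  1.17877234e-01 -1.43871068e+00] 0.039739406871000894
```

View pics/w2.png

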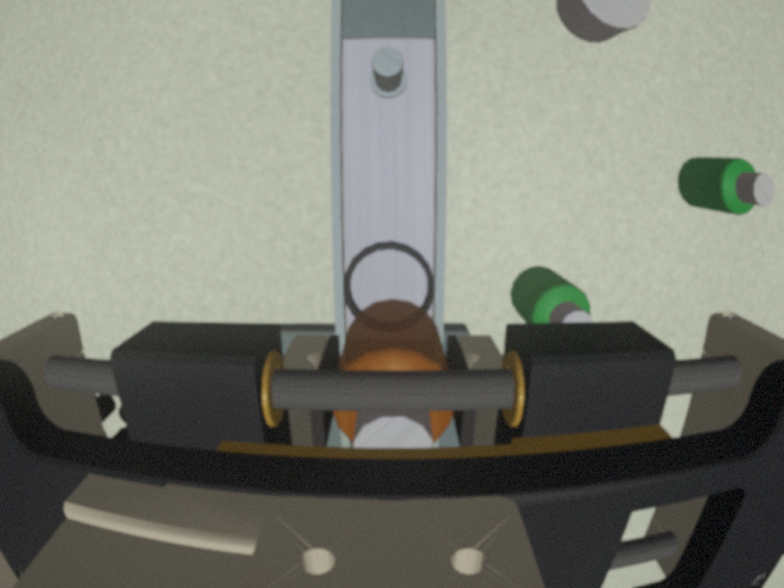

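View pics/s2.png

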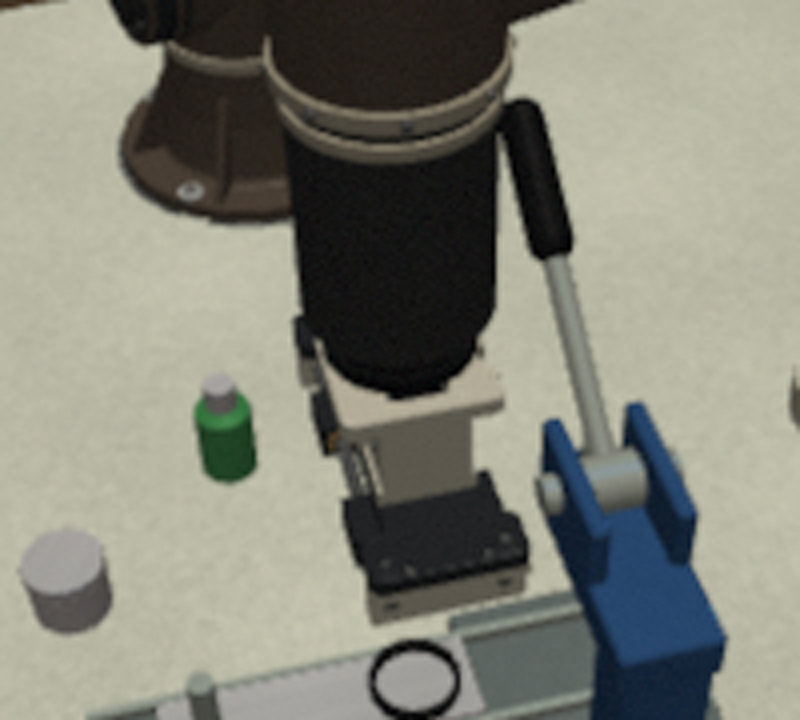

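The wrist view shows the ring at (389,285), the post at (388,65) and the flacon held with its body around (390,370). I'll measure the ring and post against the TCP.

Run:
```python
from meas import *
f=np.load("f2.npz");p={k[1:]:f[k] for k in f.files if k[0]=='w'}
m=np.zeros((420,560),bool);m[165:232,240:318]=True;m[:60,255:300]=True
P,v,u=wpts(p,m);C=p["color"][v,u].astype(int)
R=(C.sum(1)<330)&(abs(C.max(1)-C.min(1))<25)&(P[:,2]>.034)&(P[:,2]<.05)&(v>160)
Q=P[R];print(len(Q),Q.mean(0),Q.min(0),Q.max(0))
o=circ(Q);print(o)
for _ in range(3):
    d=np.hypot(*(Q[:,:2]-o[0]).T);k=abs(d-.026)<.004;o=circ(Q[k])
print(o,k.sum())
Q=P[(P[:,2]>.076)&(P[:,2]<.09)&(v<60)];print('post',len(Q),Q.mean(0),circ(Q))
# flacon body width axis: amber pixels
A=np.zeros((420,560),bool);A[210:330,230:340]=True
P,v,u=wpts(p,A);C=p["color"][v,u].astype(int)
k=(C[:,0]>C[:,2]*1.6)&(C[:,0]>60);Q=P[k];print('flacon',Q.mean(0),Q.min(0),Q.max(0))
b=Q[(Q[:,2]<.175)&(Q[:,2]>.125)];print(circ(b),len(b),b[:,2].min())
```

```text
621 [ 0.61611236 -0.05953235  0.04130942] [ 0.58781333 -0.07790982  0.0346714 ] [ 0.64285497 -0.03430897  0.04363382]
(array([ 0.61528635, -0.05093385]), np.float64(0.025528687781127084))
(array([ 0.61528635, -0.05093385]), np.float64(0.025528687781127084)) 621
post 404 [ 0.60824804 -0.17395784  0.08170942] (array([ 0.60822279, -0.1740716 ]), np.float64(0.005639972100256608))
flacon [ 0.61200798 -0.06383831  0.18556798] [ 0.59361824 -0.08222627  0.13055835] [ 0.63347173 -0.03454986  0.24687939]
(array([ 0.61303356, -0.04814521]), np.float64(0.01967162177377401)) 1365 0.13055835241851718
```

>>> {"method": "apply_moves", "body": {"moves": [[-1,0.0019,-0.0026,0,0],[-1,0,0,0.015,0],[-1,0,0,0.015,0],[-1,0,0,0.012,0],[-1,0,0,0.01,0],[-1,0,0,0.01,0],[-1,0,0,0.008,0],[-1,0,0,0,0],[-1,0,0,0,0],[-1,0,0,0,0]]}}

```text
t: 10.52
eef_pos: [0.6157, -0.0518, 0.0786]
ee_rot: [-3.141, 0.0, -1.628]
force: [0.9, 0.0, -1.4]
width: 0.04
```

```bash
python3 look.py 3
```

```text
10.5167 [ 0.61574209 -0.05184197  0.07860987] [-3.14076322e+00  8.18620908e-07 -1.62766244e+00] [ 0.85630711  0.00798618 -1.36203209] 0.040003432022606485
```

View pics/w3.png

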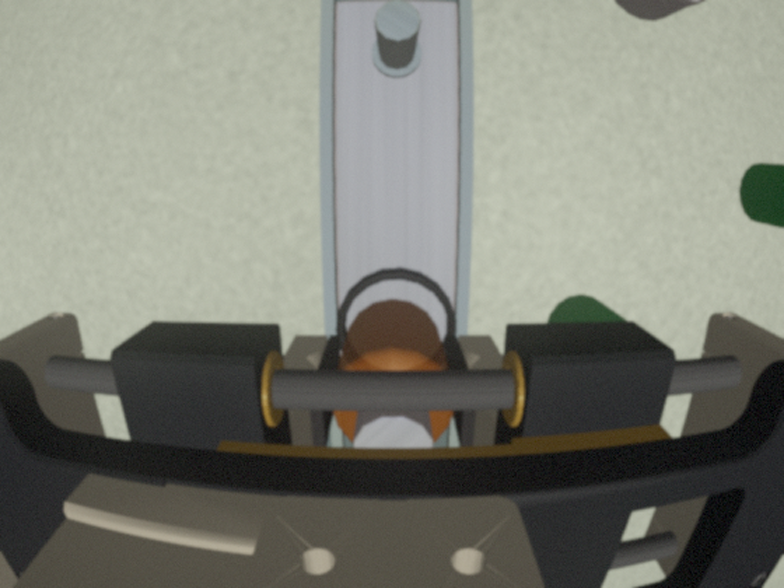

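View pics/s3.png

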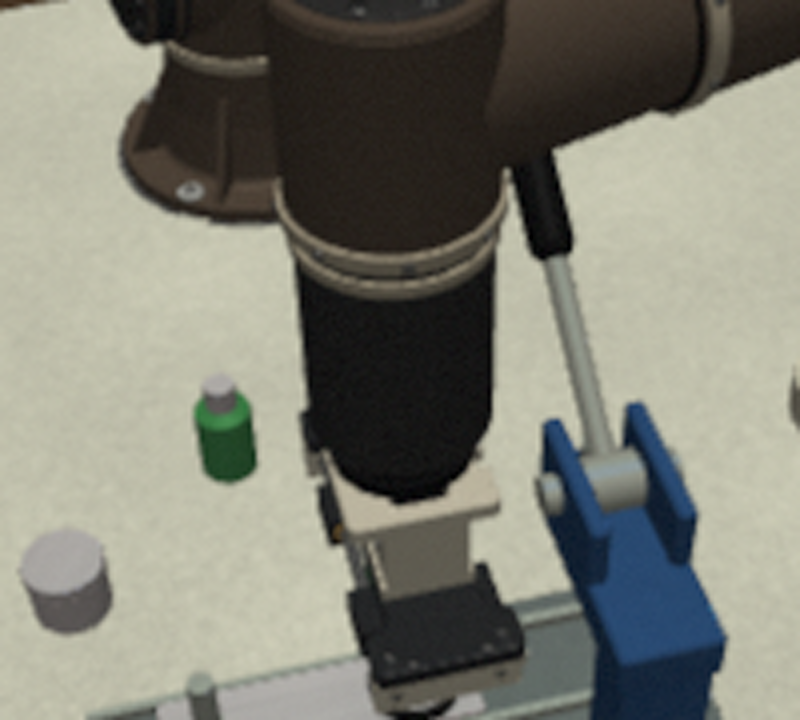

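Run:
```python
from meas import *
f=np.load("f3.npz");p={k[1:]:f[k] for k in f.files if k[0]=='w'}
m=np.zeros((420,560),bool);m[185:250,235:332]=True;m[:60,255:310]=True
P,v,u=wpts(p,m);C=p["color"][v,u].astype(int)
R=(C.sum(1)<330)&(abs(C.max(1)-C.min(1))<25)&(P[:,2]>.036)&(P[:,2]<.048)&(v>160)
Q=P[R];print(len(Q),Q.mean(0),Q.min(0),Q.max(0),circ(Q))
Q=P[(P[:,2]>.076)&(P[:,2]<.09)&(v<60)];print('post',len(Q),Q.mean(0),circ(Q))
A=np.zeros((420,560),bool);A[210:330,230:340]=True
P,v,u=wpts(p,A);C=p["color"][v,u].astype(int)
k=(C[:,0]>C[:,2]*1.6)&(C[:,0]>50);Q=P[k];print('flacon',Q.mean(0),Q.min(0),Q.max(0))
b=Q[(Q[:,2]<.108)&(Q[:,2]>.056)];print(circ(b),len(b),b[:,2].min())
```

```text
954 [ 0.61560265 -0.06529216  0.04116432] [ 0.58812877 -0.07790102  0.0360093 ] [ 0.64284718 -0.03957755  0.04336436] (array([ 0.61541681, -0.05132404]), np.float64(0.025276798028117494))
post 825 [ 0.60818031 -0.17359769  0.08147419] (array([ 0.60815943, -0.17383063]), np.float64(0.00568627826056082))
flacon [ 0.61567369 -0.06594957  0.11499898] [ 0.59060719 -0.08414684  0.02005187] [0.63710059 0.0171056  0.17846422]
(array([ 0.61671471, -0.05016661]), np.float64(0.019609544528607446)) 1746 0.06346732794470036
```

>>> {"method": "apply_moves", "body": {"moves": [[-1,0,0.001,0.004,0],[-1,0,0,0.005,0],[-1,0,0,0.005,0],[-1,0,0,0.004,0],[-1,0,0,0.003,0],[-1,0,0,0.002,0],[-1,0,0,0,0],[-1,0,0,0,0],[-1,0,0,0,0]]}}

```text
t: 11.42
eef_pos: [0.6142, -0.0519, 0.0551]
ee_rot: [3.141, -0.0, -1.628]
force: [-1.1, -0.3, 1.2]
width: 0.0403
```

>>> {"method": "apply_moves", "body": {"moves": [[0,0,0,0,0],[0,0,0,0,0],[0.5,0,0,0,0],[0.5,0,0,0,0],[0.5,0,0,0,0],[0.5,0,0,-0.01,0],[0.5,0,0,-0.03,0],[0.5,0,0,-0.03,0],[0.5,0,0,-0.03,0],[0.5,0,0,0,0],[0.5,0,0,0,0]]}}

```text
t: 12.33
eef_pos: [0.6156, -0.0516, 0.1582]
ee_rot: [-3.137, 0.001, -1.628]
force: [-0.7, -0.1, -0.6]
width: 0.0659
```

```bash
python3 look.py 4
```

```text
12.3333 [ 0.61562562 -0.0515704   0.15816316] [-3.13658188e+00  1.19925527e-03 -1.62759457e+00] [-0.67594381 -0.14463277 -0.57983508] 0.06587358539634317
```

View pics/w4.png

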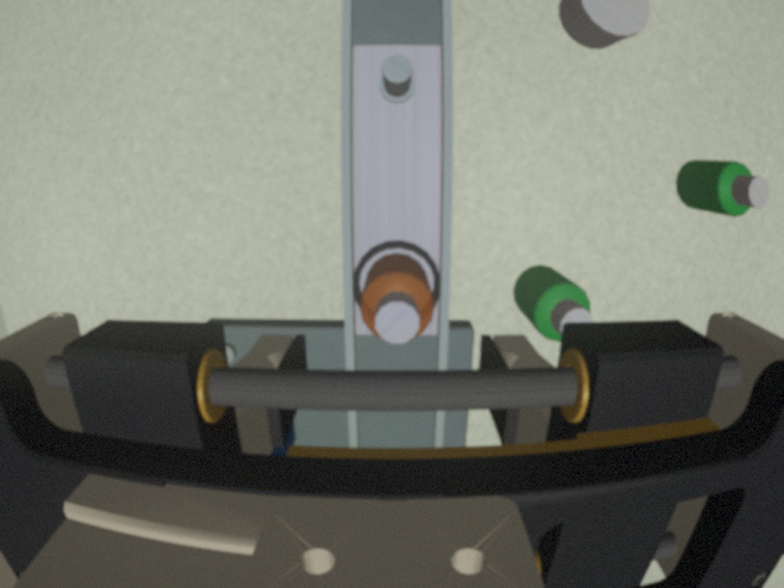

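View pics/s4.png

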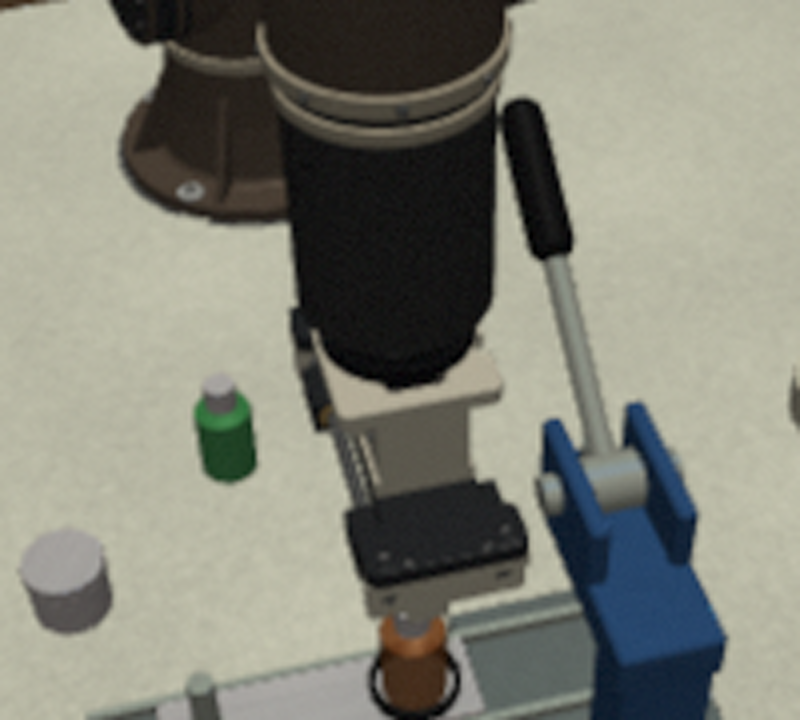

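>>> {"method": "apply_moves", "body": {"moves": [[0.5,0.0245,0,0,0],[0.5,0.0245,0,0,0],[0.5,0.0245,0,0,0],[0.5,0.0245,0,0,0],[0.5,0.0245,0,0,0],[0.5,0,0,0,0],[0.5,0,0,0,0],[0.5,0,0,0,0]]}}

```text
t: 13.15
eef_pos: [0.6067, -0.1741, 0.154]
ee_rot: [3.14, 0.0, -1.628]
force: [-0.3, -0.4, 0.1]
width: 0.0655
```

```bash
python3 look.py 5;python3 - <<'E'
from meas import *
for t,z in(("4",0),("5",0)):
    f=np.load(f"f{t}.npz");p={k[1:]:f[k] for k in f.files if k[0]=='w'}
    P,v,u=wpts(p,np.ones((420,560),bool))
    k=(np.hypot(P[:,0]-.615,P[:,1]+.05)<.03)&(P[:,2]>.107)&(P[:,2]<.118);Q=P[k];print('cap',len(Q),Q.mean(0) if len(Q) else 0)
    k=(np.hypot(P[:,0]-.608,P[:,1]+.174)<.03)&(P[:,2]>.076)&(P[:,2]<.09);Q=P[k];print('post',len(Q),Q.mean(0) if len(Q) else 0)
E
```

```text
13.15 [ 0.6067368  -0.17407212  0.15402869] [ 3.13979478e+00  4.44714822e-05 -1.62847321e+00] [-0.32404921 -0.44329201  0.1161652 ] 0.06552421145515176
cap 816 [ 0.61500099 -0.05106494  0.11146245]
post 387 [ 0.60812869 -0.17410499  0.08155908]
cap 0 0
post 364 [ 0.60799537 -0.1757729   0.08133725]
```

View pics/s5.png

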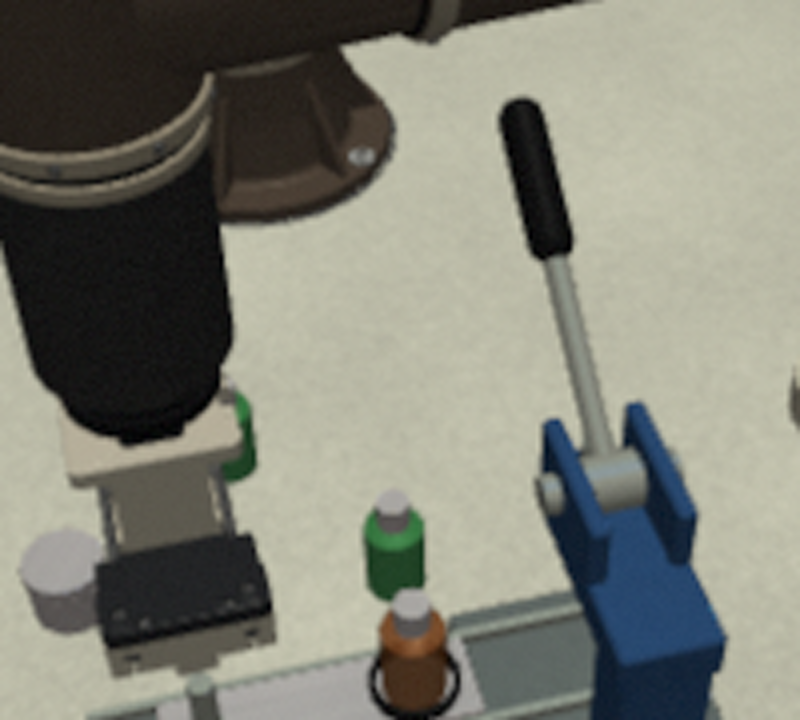

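View pics/w5.png

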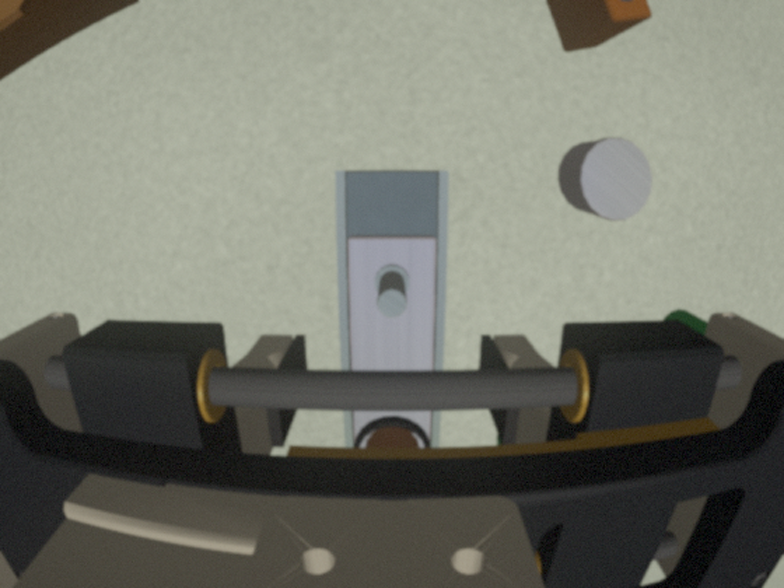

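The scene and wrist views show the amber flacon upright inside the ring, with its cap at (.615,-.051,.1115), and the post between the jaws. Next I descend and pinch the post.

>>> {"method": "apply_moves", "body": {"moves": [[0.5,0.001,-0.001,0.02,0],[0.5,0,0,0.025,0],[0.5,0,0,0.025,0],[0.5,0,0,0.02,0],[0.5,0,0,0.014,0],[0.5,0,0,0.005,0],[0.5,0,0,0,0],[-1,0,0,0,0],[-1,0,0,0,0],[-1,0,0,0,0],[-1,0,0,0,0],[-1,0,0,0,0]], "newtons": 20}}

```text
t: 14.3
eef_pos: [0.6086, -0.1752, 0.0469]
ee_rot: [-3.14, 0.0, -1.628]
force: [-0.2, -0.2, -1.0]
width: 0.0379
```

>>> {"method": "apply_moves", "body": {"moves": [[-1,0,0,0,0],[-1,0,0,0,0],[-1,0,0,0,0],[-1,0,0,0,0]]}}

```text
t: 14.63
eef_pos: [0.6072, -0.1752, 0.0461]
ee_rot: [3.14, -0.0, -1.628]
force: [-3.4, 2.0, 2.7]
width: 0.0157
```

>>> {"method": "apply_moves", "body": {"moves": [[-1,-0.003,0,0,0],[-1,-0.006,0,0,0],[-1,-0.009,0,0,0],[-1,-0.01,0,0,0],[-1,-0.01,0,0,0],[-1,-0.01,0,0,0],[-1,-0.01,0,0,0],[-1,-0.01,0,0,0],[-1,-0.01,0,0,0],[-1,-0.008,0,0,0],[-1,-0.005,0,0,0],[-1,0,0,0,0]]}}

```text
t: 15.63
eef_pos: [0.6125, -0.0831, 0.046]
ee_rot: [3.14, 0.0, -1.627]
force: [-6.5, 1.7, 5.5]
width: 0.0156
```

>>> {"method": "apply_moves", "body": {"moves": [[-1,-0.003,0,0,0],[-1,-0.002,0,0,0],[-1,0,0,0,0],[-1,0,0,0,0]]}}

```text
t: 15.97
eef_pos: [0.6128, -0.0788, 0.046]
ee_rot: [3.14, 0.0, -1.628]
force: [-5.7, 1.1, 5.2]
width: 0.0155
```

>>> {"method": "apply_moves", "body": {"moves": [[-1,-0.002,0,0,0],[-1,-0.002,0,0,0],[-1,0,0,0,0],[-1,0,0,0,0]]}}

```text
t: 16.3
eef_pos: [0.613, -0.0749, 0.046]
ee_rot: [3.14, -0.0, -1.628]
force: [-5.8, 0.7, 4.4]
width: 0.0154
```

>>> {"method": "apply_moves", "body": {"moves": [[-1,-0.002,0,0,0],[-1,-0.002,0,0,0],[-1,0,0,0,0],[-1,0,0,0,0]]}}

```text
t: 16.63
eef_pos: [0.6132, -0.071, 0.046]
ee_rot: [3.14, -0.0, -1.628]
force: [-4.9, 0.1, 5.5]
width: 0.0157
```

>>> {"method": "apply_moves", "body": {"moves": [[-1,-0.002,0,0,0],[-1,-0.002,0,0,0],[-1,0,0,0,0],[-1,0,0,0,0]]}}

```text
t: 16.97
eef_pos: [0.6132, -0.07, 0.046]
ee_rot: [3.139, -0.003, -1.628]
force: [-3.4, -14.9, 3.3]
width: 0.0155
```

>>> {"method": "apply_moves", "body": {"moves": [[-1,-0.002,0,0,0],[-1,-0.002,0,0,0],[-1,0,0,0,0],[-1,0,0,0,0]]}}

```text
t: 17.3
eef_pos: [0.6133, -0.0674, 0.046]
ee_rot: [3.139, -0.005, -1.628]
force: [-1.2, -24.1, 1.5]
width: 0.0154
```

```bash
python3 look.py 6
```

```text
17.3 [ 0.61330629 -0.06741663  0.04602077] [ 3.13879157 -0.00474058 -1.6283422 ] [ -1.22116542 -24.11250333   1.50169155] 0.015391031509173165
```

View pics/s6.png

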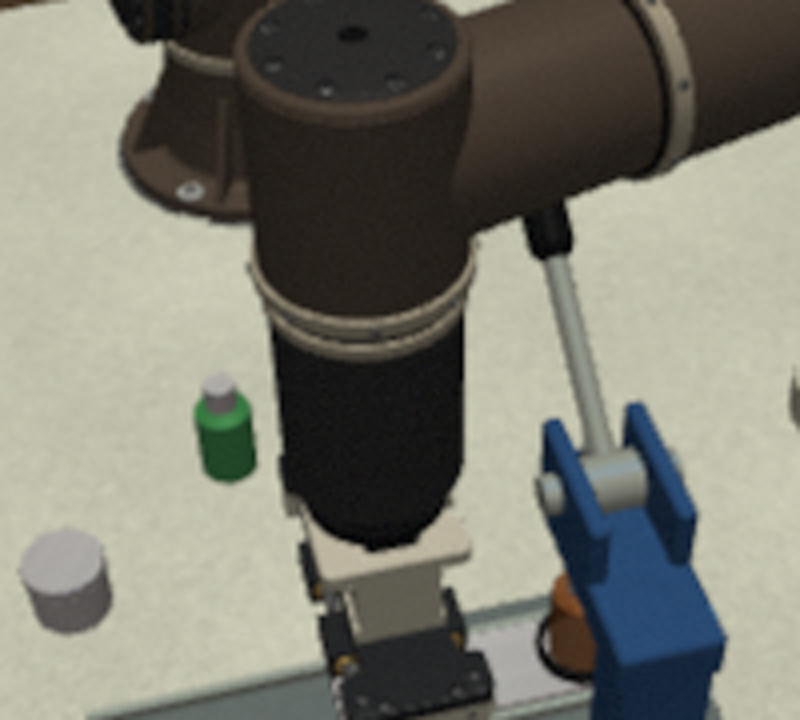

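View pics/t6.png

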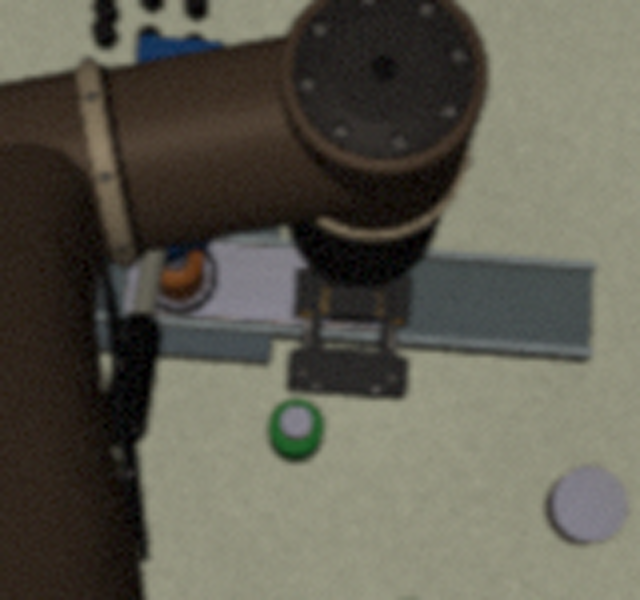

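The force shows the slide against its stop at about 24 N, and the scene view shows the flacon under the ram at about (580,620). I'll relax the push, release the post and rise.

>>> {"method": "apply_moves", "body": {"moves": [[-1,0.004,0,0,0],[-1,0,0,0,0],[0.3,0,0,0,0],[0.3,0,0,0,0],[0.3,0,0,0,0],[0.3,0,0,0,0],[0.3,0,0,-0.02,0],[0.3,0,0,-0.035,0],[0.3,0,0,-0.04,0],[0.3,0,0,-0.04,0],[0.3,0,0,0,0]]}}

```text
t: 18.37
eef_pos: [0.6191, -0.0671, 0.1903]
ee_rot: [-3.128, 0.001, -1.626]
force: [1.8, -0.6, 2.2]
width: 0.0566
```

```bash
python3 look.py 7
```

```text
18.3667 [ 0.61909849 -0.06712965  0.19030459] [-3.12813074e+00  6.74540394e-04 -1.62592661e+00] [ 1.84311368 -0.63561903  2.22995208] 0.05660231363406033
```

View pics/s7.png

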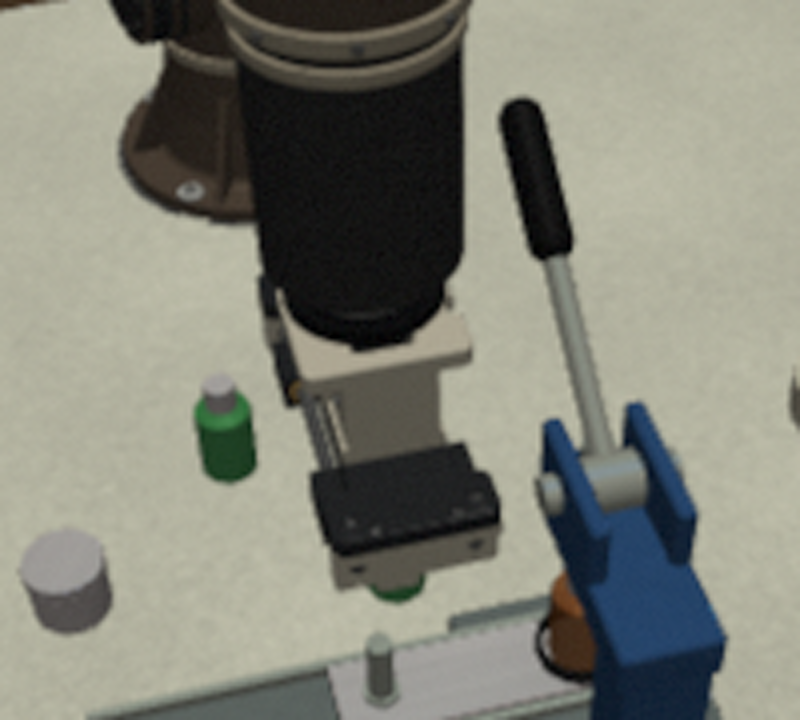

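View pics/w7.png

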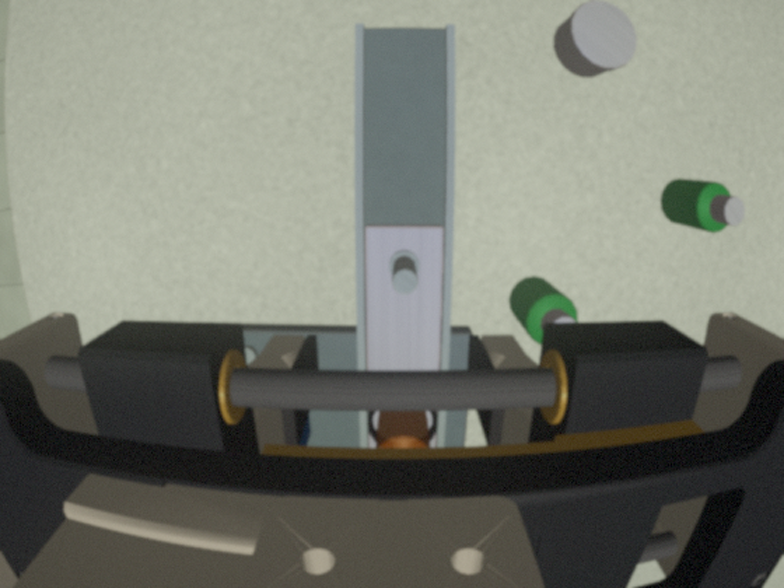

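The scene view shows the post released at (380,665), the flacon upright at (575,620) under the ram, and the lever still at rest. I'll measure the post at home and the lever line.

```bash
cat > lev.py <<'E'
from meas import *
import sys
def g(t,a):
    f=np.load(f"f{t}.npz");return {k[1:]:f[k] for k in f.files if k[0]==a}
def lever(t,a,box=None):
    p=g(t,a);P,C=pc(p)
    ex=np.array([.998,-.058]);ey=np.array([.058,.998]);o=np.array([.6415,.054])
    X=(P[:,:2]-o)@ex;Y=(P[:,:2]-o)@ey
    k=(X>-.24)&(X<-.06)&(abs(Y)<.035)&(P[:,2]>.15)&(P[:,2]<.36)
    return X[k],Y[k],P[k],C[k]
if __name__=="__main__":
    t=sys.argv[1]
    for a in "st":
        X,Y,P,C=lever(t,a)
        k=(X<-.1)&(C.sum(1)<120)
        if k.sum()<20:continue
        c=np.polyfit(X[k],P[k][:,2],1)
        print(a,k.sum(),'slope ang',np.arctan(-c[0]),'z at X=-.15',np.polyval(c,-.15),'Y range',np.percentile(Y[k],[2,50,98]).round(4),'X',X[k].min())
E
python3 lev.py 7
python3 - <<'E'
from lev import *
P,v,u=wpts(g(7,'w'),np.ones((420,560),bool))
k=(np.hypot(P[:,0]-.614,P[:,1]+.07)<.03)&(P[:,2]>.076)&(P[:,2]<.09);print('post',P[k].mean(0))
for a in'st':
  P,C=pc(g(7,a));k=(np.hypot(P[:,0]-.614,P[:,1]+.07)<.03)&(P[:,2]>.076)&(P[:,2]<.09);print(a,'post',P[k].mean(0))
E
```

```text
s 395 slope ang 0.5978333315919467 z at X=-.15 0.31977789617847896 Y range [-0.0145 -0.0052  0.0073] X -0.1738732534308116
t 258 slope ang 0.5619145481130845 z at X=-.15 0.319375057220312 Y range [-0.0098 -0.0018  0.0116] X -0.1821004665274042
post [ 0.61407097 -0.07112449  0.08140878]
s post [ 0.61615708 -0.07352401  0.08095046]
t post [nan nan nan]<stdin>:5: RuntimeWarning: Mean of empty slice.
  ret = um.true_divide(
```

>>> {"method": "apply_moves", "body": {"moves": [[1,0,0,-0.035,0],[1,0,0,-0.038,0],[1,0,0,-0.038,0],[1,0,0,-0.038,0],[1,0,0,-0.038,-0.11],[1,0,0,-0.038,-0.11],[1,0,0,0,-0.11],[1,0,0,0,-0.11],[1,0,0,0,-0.11],[1,0,0,0,-0.11],[1,0,0,0,-0.11],[1,0,0,0,-0.11]]}}

```text
t: 19.52
eef_pos: [0.6144, -0.067, 0.404]
ee_rot: [3.139, 0.002, -0.742]
force: [-0.7, 0.3, -0.2]
width: 0.0877
```

>>> {"method": "apply_moves", "body": {"moves": [[1,0,0,0,-0.11],[1,0,0,0,-0.11],[1,0,0,0,-0.11],[1,0,0,0,-0.11],[1,0,0,0,-0.11],[1,0,0,0,-0.11],[1,0,0,0,-0.03],[1,0,0,0,0],[1,0,0,0,0]]}}

```text
t: 20.27
eef_pos: [0.6144, -0.0671, 0.4046]
ee_rot: [3.141, 0.002, -0.059]
force: [0.6, -0.9, -0.3]
width: 0.0881
```

>>> {"method": "apply_moves", "body": {"moves": [[1,-0.02,-0.0204,0,0],[1,-0.02,-0.0204,0,0],[1,-0.02,-0.0204,0,0],[1,-0.02,-0.0204,0,0],[1,-0.02,-0.0204,0,0],[1,-0.02,-0.0204,0,0],[1,0,0,0,0],[1,0,0,0,0]]}}

```text
t: 20.93
eef_pos: [0.5009, 0.0628, 0.4063]
ee_rot: [-3.141, -0.001, -0.057]
force: [-0.4, 0.3, -0.1]
width: 0.0878
```

```bash
python3 look.py 8; python3 lev.py 8
```

```text
20.9333 [0.5009093  0.06279564 0.40628913] [-3.14112082e+00 -5.69449688e-04 -5.65167124e-02] [-0.39307788  0.28056545 -0.12413408] 0.08777085967519105
s 399 slope ang 0.5991843610601143 z at X=-.15 0.31981472623047286 Y range [-0.0146 -0.0053  0.0071] X -0.17265537903053763
t 173 slope ang 0.561892454677851 z at X=-.15 0.3191729514467547 Y range [-0.0099 -0.0016  0.0093] X -0.18094590196864754
```

View pics/w8.png

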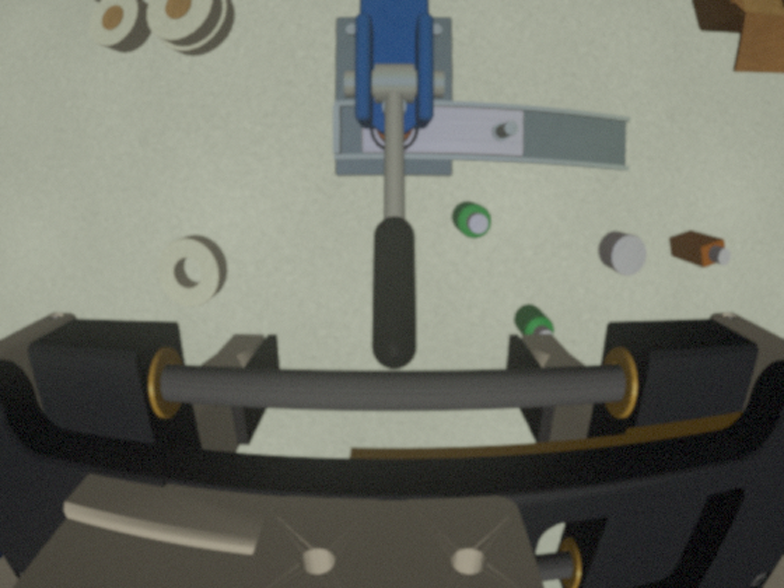

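View pics/s8.png

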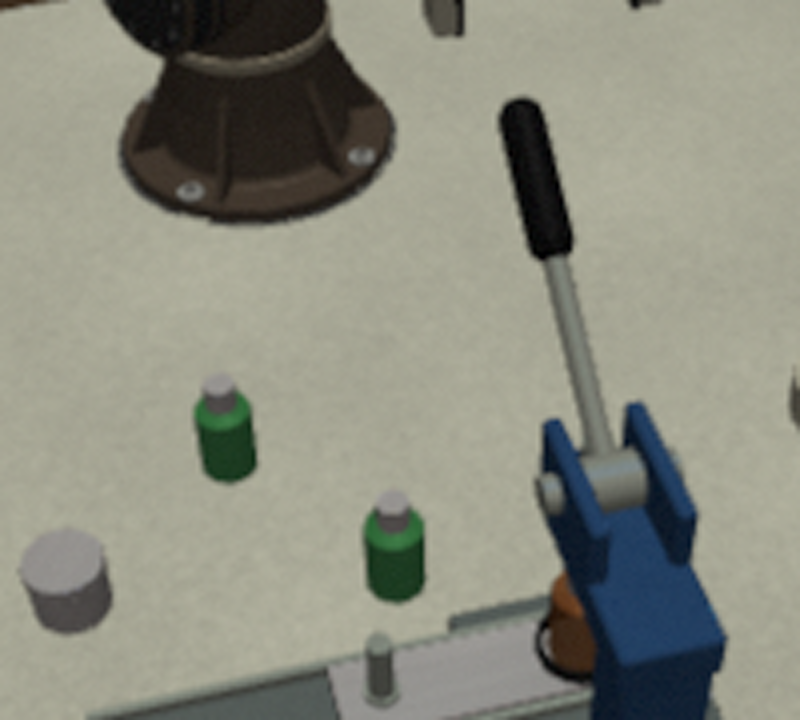

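The lever grip is centred between the jaws, at about (394,300) in the wrist view. I descend and pinch it.

>>> {"method": "apply_moves", "body": {"moves": [[1,0,0,0.025,0],[1,0,0,0.03,0],[1,0,0,0.03,0],[1,0,0,0.02,0],[1,0,0,0.012,0],[1,0,0,0,0],[1,0,0,0,0]]}}

```text
t: 21.67
eef_pos: [0.502, 0.061, 0.2886]
ee_rot: [3.14, 0.001, -0.059]
force: [-0.3, 0.4, 0.6]
width: 0.0875
```

>>> {"method": "apply_moves", "body": {"moves": [[-1,0,0,0,0],[-1,0,0,0,0],[-1,0,0,0,0],[-1,0,0,0,0],[-1,0,0,0,0],[-1,0,0,0,0],[-1,0,0,0,0],[-1,0,0,0,0],[-1,0,0,0,0],[-1,0,0,0,0]], "newtons": 25}}

```text
t: 22.5
eef_pos: [0.5016, 0.0618, 0.2891]
ee_rot: [3.142, 0.0, -0.058]
force: [-0.3, 0.0, 0.3]
width: 0.0263
```

```bash
python3 look.py 9; python3 lev.py 9
```

```text
22.5 [0.50161425 0.06183042 0.28906543] [ 3.14156764e+00  3.26861285e-05 -5.76867429e-02] [-0.33469372  0.02894138  0.34922397] 0.02631075952317853
s 376 slope ang 0.633878809624814 z at X=-.15 0.3234933799004347 Y range [-0.0166 -0.0019  0.0126] X -0.1609239475858674
t 63 slope ang -0.0002261452955815782 z at X=-.15 0.3315534993341815 Y range [-0.0093 -0.001   0.0098] X -0.18081935300014096
```

View pics/s9.png

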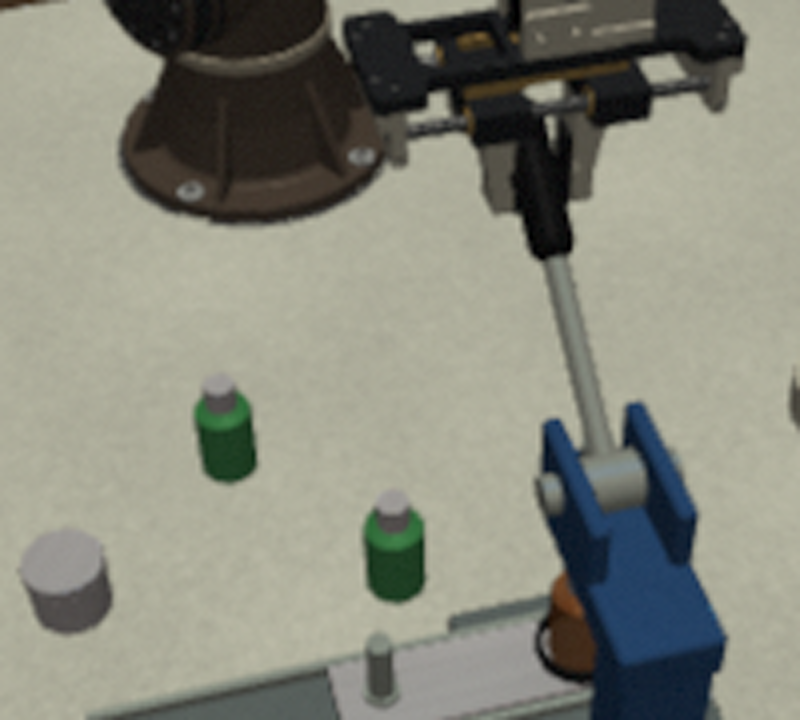

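>>> {"method": "apply_moves", "body": {"moves": [[-1,-0.0046,0,0.0071,0],[-1,-0.0043,0,0.0074,0],[-1,-0.0039,0,0.0076,0],[-1,-0.0035,0,0.0077,0],[-1,-0.0031,0,0.0079,0],[-1,-0.0027,0,0.0081,0],[-1,-0.0023,0,0.0081,0],[-1,0,0,0,0],[-1,0,0,0,0]]}}

```text
t: 23.4
eef_pos: [0.4778, 0.0635, 0.236]
ee_rot: [-3.141, -0.001, -0.057]
force: [-1.8, 2.1, 7.3]
width: 0.025
```

```bash
python3 look.py 10; python3 lev.py 10
```

```text
23.4 [0.47780434 0.06347733 0.23604402] [-3.14116503e+00 -1.47608461e-03 -5.72668219e-02] [-1.84312217  2.06878813  7.34176435] 0.025046857823927432
s 718 slope ang -0.04165737979218705 z at X=-.15 0.30083980604897625 Y range [-0.0334 -0.0056  0.0327] X -0.1920160266916861
t 142 slope ang -1.0627642885985604 z at X=-.15 0.3855195027783346 Y range [-0.0335 -0.0064  0.0313] X -0.2092357932758956
```

View pics/s10.png

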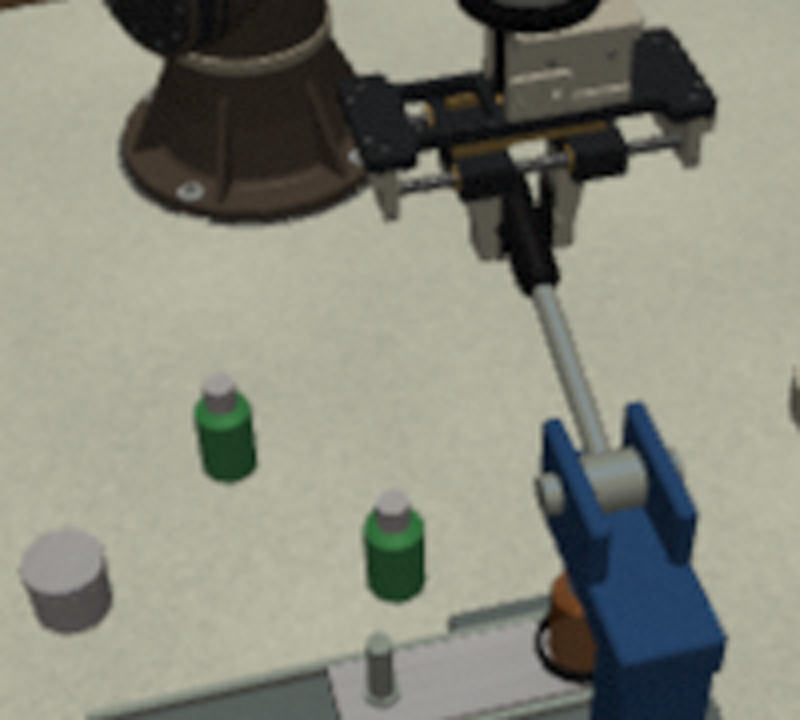

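>>> {"method": "apply_moves", "body": {"moves": [[-1,-0.0019,0,0.0083,0],[-1,-0.0015,0,0.0084,0],[-1,-0.0011,0,0.0084,0],[-1,0,0,0,0],[-1,0,0,0,0]]}}

```text
t: 23.97
eef_pos: [0.4734, 0.0637, 0.2111]
ee_rot: [-3.141, -0.001, -0.057]
force: [-2.9, 1.2, 7.7]
width: 0.0254
```

```bash
python3 look.py 11
cat > rod.py <<'E'
from lev import *
import sys
for t in sys.argv[1:]:
  for a in 'st':
    p=g(t,a);P,C=pc(p)
    off={'s':-.004,'t':.003}[a]
    ex=np.array([.998,-.058]);ey=np.array([.058,.998]);o=np.array([.6415,.054])
    X=(P[:,:2]-o)@ex;Y=(P[:,:2]-o)@ey-off
    k=(X>-.115)&(X<-.03)&(abs(Y)<.010)&(P[:,2]>.18)&(P[:,2]<.30)&(C[:,2]<C[:,0]*1.4)
    x,z=X[k],P[k][:,2]
    if len(x)<15:print(t,a,len(x));continue
    for _ in range(4):
        c=np.polyfit(x,z,1);r=z-np.polyval(c,x);m=abs(r)<max(.003,1.5*r.std());x,z=x[m],z[m]
    print(t,a,len(x),'phi',round(float(np.arctan(-c[0])),3),'z at X=-.1 ',np.polyval(c,-.1).round(4),r.std().round(4))
E
python3 rod.py 8 9 10 11
```

```text
23.9667 [0.47338291 0.06372459 0.21105485] [-3.14133164e+00 -1.13552029e-03 -5.73374073e-02] [-2.85411211  1.20846521  7.66535449] 0.025373011481241714
8 s 200 phi 0.639 z at X=-.1  0.2826 0.002
8 t 5
9 s 211 phi 0.642 z at X=-.1  0.2828 0.0016
9 t 0
10 s 178 phi 0.255 z at X=-.1  0.2369 0.0014
10 t 1
11 s 155 phi 0.13 z at X=-.1  0.2225 0.0013
11 t 10
```

View pics/s11.png

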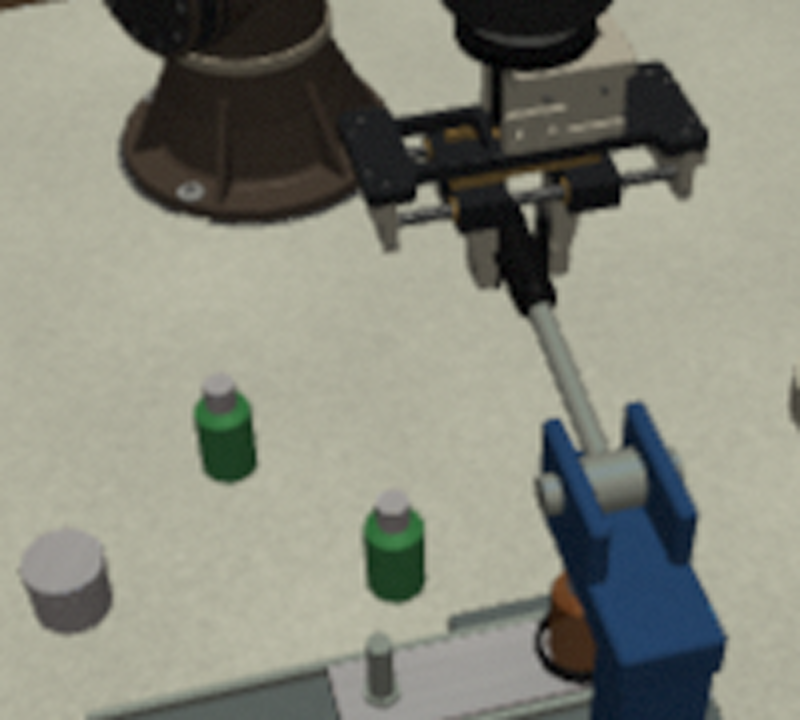

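>>> {"method": "apply_moves", "body": {"moves": [[-1,-0.0006,0,0.006,0],[-1,-0.0003,0,0.006,0],[-1,0,0,0.005,0],[-1,0,0,0,0],[-1,0,0,0,0],[-1,0,0,0,0]]}}

```text
t: 24.62
eef_pos: [0.4725, 0.0637, 0.1945]
ee_rot: [-3.141, -0.001, -0.057]
force: [-3.9, 2.9, 8.9]
width: 0.0251
```

```bash
python3 look.py 12;python3 rod.py 12
```

```text
24.6167 [0.47248449 0.06374502 0.19446525] [-3.14121486e+00 -1.24301813e-03 -5.73821520e-02] [-3.90767465  2.86699232  8.85529748] 0.025102057880907646
12 s 144 phi 0.016 z at X=-.1  0.2123 0.0014
12 t 12 phi -0.216 z at X=-.1  0.1968 0.0013
```

View pics/s12.png

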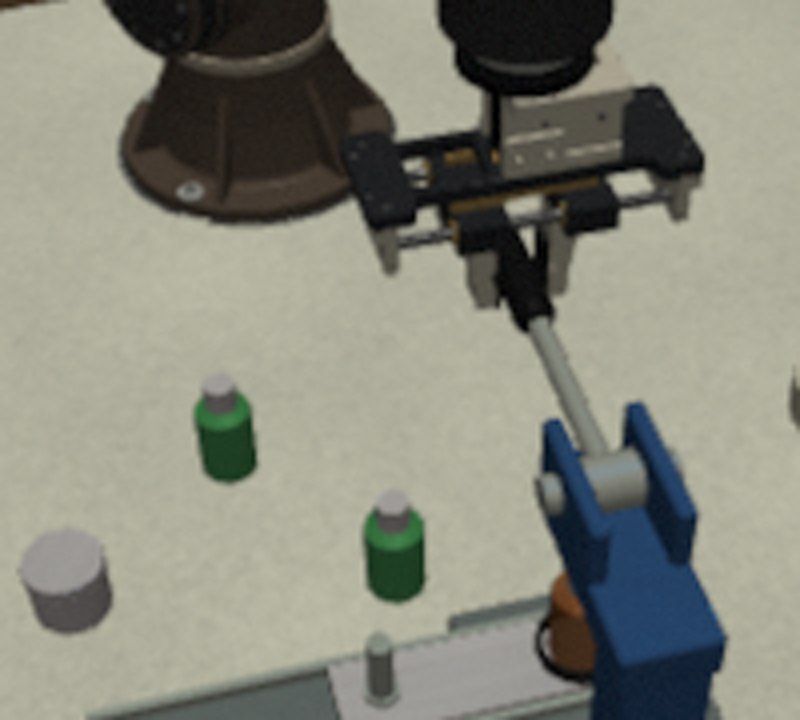

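View pics/w12.png

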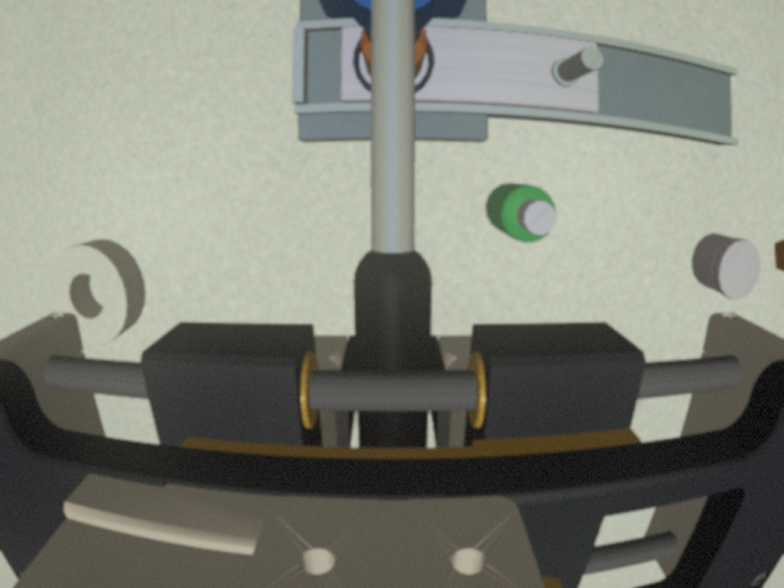

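>>> {"method": "apply_moves", "body": {"moves": [[-1,0,0,0,0],[-1,0,0,0,0],[-1,0,0,0,0],[-1,0,0,0,0],[-1,0,0,0,0],[-1,0,0,0,0]]}}

```text
t: 25.27
eef_pos: [0.4725, 0.0638, 0.1945]
ee_rot: [-3.141, -0.001, -0.057]
force: [-3.4, 1.7, 9.0]
width: 0.0252
```

```bash
python3 look.py 13;python3 rod.py 13
python3 - <<'E'
from lev import *
for t in '7','13':
  for a in 'sw':
    p=g(t,a);P=pc(p)[0] if a=='s' else wpts(p,np.ones((420,560),bool))[0]
    k=(np.hypot(P[:,0]-.614,P[:,1]+.07)<.03)&(P[:,2]>.076)&(P[:,2]<.09);print(t,a,'post',P[k].mean(0))
print(job.job_done())
E
```

```text
25.2667 [0.47250821 0.06377858 0.19454912] [-3.14110734e+00 -1.38127989e-03 -5.73322576e-02] [-3.36755088  1.66409304  8.99824899] 0.025244047479054187
13 s 148 phi 0.026 z at X=-.1  0.2126 0.0014
13 t 8 phi -0.271 z at X=-.1  0.1929 0.0016
7 s post [ 0.61615708 -0.07352401  0.08095046]
7 w post [ 0.61407097 -0.07112449  0.08140878]
13 s post [ 0.61559487 -0.0736723   0.08085345]
13 w post [ 0.61343996 -0.06897905  0.08127884]
the job is handed in; nothing more can be done
None
```

The job is handed in at about 25 s of the 58 s allowed. The arm is still pinching the lever and holding it at level.

**What I did:**
- I picked the amber round flacon, not the green look-alikes, and stood it in the ring nest.
- I pinched the post and pushed the slide home. It travelled about 105 mm and met the stop at about 24 N.
- I then gripped the lever and brought it down along its arc.

**Last checks:**
- **Lever:** it is within about 0.03 rad of level, from the rod as seen by the scene camera and from the tool height. The upward force on the tool is a steady 9 N, which matches the figure given for level with a flacon under the ram.
- **Slide:** the post has not moved by more than the camera error of about 2 mm since the slide went home.
- **Flacon:** I last measured its cap before pushing the slide home, at 0.1115 m high and centred on the ring to within about 1 mm. Since then the pictures show it standing in the ring under the ram, partly hidden by the head and lever.
- **Bystanders:** I touched nothing else on the table, and the jar, square flacon and label roll look in place. I did not re-measure them.

**Disagreements and gaps:**
- The scene and top cameras differ by about 7 mm in absolute position, so I relied on relative offsets and the wrist camera.
- The top camera gave a lever angle of −0.2 to −0.3 rad from only about 10 points. I discarded it.
- I could not measure the pad's force on the cap directly.

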